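# Hold the safety guard of the distributor-cap tester open

### The job

The distributor cap in the grey high-voltage tester has had its test and I need both hands to take it out. Pull the tester's tray right out to its stop (it has a bow handle), then lift the clear safety guard that it carries (it has a ball knob) to about 60 degrees, short of its back stop, and finish while still holding it there: it drops shut as soon as it is let go, and it must not drop. Leave the cap sitting in its nest, and do not disturb the things lying round the tester.

Things in the scene. Friction and masses are not known exactly. Their poses are not given: they have to be found in the camera images.
- tray (a joint): How far the tester's pull-out tray is drawn out, in m: 0 = home in the case, 0.162 = against its outer stop. It starts home. It slides level along the case's own -x axis (away from the case's front face), stays where it is left, and takes about 5 N to move.
- guard (a joint): Opening angle of the guard (clear hood, steel frame, 79 mm hinge to front, 150 wide, skirts 54 deep), rad: 0 = shut, top level; grows as the knob is lifted; 1.40 = back stop; 60 degrees = 1.047. Hinge line: level, across the tray's far end, 100 mm above the bench. Weight (0.3 to 0.65 kg) and a light spring shut it from any angle; holding it takes some 2 to 3 N at the knob.
- tester: The test set, fixed on the bench: a grey steel case 235 deep (x) x 320 wide (y) x 136 mm high, origin under its centre. Its front face is its -x side, turned roughly towards the robot; the tray's bay is in the right part of the front (as the robot sees it), the bay's centre line at y = -0.045 in this frame; to the left of it is a bare metal panel with a round meter. When the tray is home the guard is inside the case and cannot be lifted.
- tray_handle (a point): Middle of the tray's steel bow handle: a round bar 10 mm thick and about 95 mm long, level and parallel to the tray's front panel, axis along this frame's y; 104 mm above the bench. Its middle stands 36 mm in front of the grey front panel (31 mm clear gap; panel 210 mm wide, its upper edge 126 mm above the bench) and 32 mm below the case's top. Frame as the tester's: -x is the way the tray pulls out. Moves with the tray.
- guard_knob (a point): Centre of the guard's black ball knob, 30 mm in diameter, on a stem, 36 mm in front of the middle of the guard's front. Guard shut: 88 mm above the bench, 37 mm behind the rear face of the tray's front panel, 56 mm above the deck, 115 mm in front of the hinge line (tray's -x) and 12 mm below it. It goes round the hinge with the guard; the ball may turn between the fingers.
- cap_centre (a point): The brown distributor cap under test, 67 mm in diameter, 45 mm high, loose in the nest beneath the guard; point on its axis 22 mm above its underside; z is up its axis.
- nest (a point): Centre of the floor of the cap's nest on the tray: a black ring of 71 mm bore, 6 mm deep; 36 mm above the bench. Moves with the tray.
- dish: Bystander, not to be disturbed: round metal parts dish, 112 mm in diameter, 33 mm high, in front of the meter panel. Origin at its underside.
- rotor: Bystander, not to be disturbed: brown rotor arm, 21 x 40 x 19 mm. Origin at its underside.
- plug_a: Bystander, not to be disturbed: spark plug, 21 x 70 x 20 mm. Origin at its underside.
- plug_b: Bystander, not to be disturbed: spark plug, 21 x 71 x 18 mm. Origin at its underside.
- meter: Bystander, not to be disturbed: multimeter lying flat to the right, 130 x 68 x 41 mm. Origin at its underside.
- tape: Bystander, not to be disturbed: tape roll lying on the left part of the tester's top, 92 mm across, 25 mm high. Origin at its underside.

How it is judged:
By the outcome, as a careful person would: the job done as asked, in the order asked, and still so for the second after the job is handed in, while the arm keeps its last pose, push and grip.
It also fails if it takes over 51 s, if anything falls off the work surface, if the arm or the gripper's body presses on something with over 40 N, if the wrist force passes 120 N, or if a joint passes its speed limit or range.

### The arm

A 6-joint arm with a two-finger parallel gripper is mounted at the origin on a cart in front of the work surface, level with it; the furniture and walls round the work are solid. World frame = base frame: x ahead of the robot, y to its left, z up, the work surface at z = 0. Lengths are in m, angles in degrees, forces in N, time in s.
With the tool pointing down it reaches from about 0.4 to 0.825 m from the base axis. Payload 7 kg.
Tool frame: the origin (TCP) lies midway between the tips of the shut fingers; the grasp point (between the pads) lies 19 mm behind it; z points along the fingers, y is the line along which they close (so a half turn about z gives the same grasp; the last joint's range is limited). The gripper opens to 88 mm and grips with 3 to 60 N. Pads are 19 mm wide; open, the fingers measure 130 mm over their backs; the gripper's body (78 mm by 193 mm) begins 47 mm behind the grasp point.
Start: joints at [-46.92, 20.546, 0.682, 0, -70.136, -16.507], TCP at [0.302, -0.604, 0.227] pointing down, gripper open.
Joint ranges: [-176.03, 176.03], [-82.01, 121.73], [-58.28, 71.71], [-173.87, 95.51], [-174.79, -0.11], [-173.66, 173.66]. Speed limits (degrees/s): [136.94, 136.94, 172.46, 180, 180, 180].

### API

Orientations are given as [roll, pitch, yaw] about the fixed x, y, z axes, in that order (R = Rz(yaw) Ry(pitch) Rx(roll)).
In Python, from plant import r gives the robot as it stands. The module is installed in compiled form; this text tells all that it offers.
- The arm moves only by the tool play_rows, never from a script. Its argument "rows" is a list of rows, each an object with "slide": the shift along the tool's x, y, z as a fraction of full scale, a list of three; "delta_rot": the turn, a rotation vector about the tool's x, y, z as a fraction of full scale, a list of three; "fingers": the opening, from -1 (shut) to 1 (fully open). In form: [{"slide": [x, y, z], "delta_rot": [rx, ry, rz], "fingers": fingers}, ...]. A call has 1 to 8 rows; each row shifts and turns the commanded pose from where the row before left it, along the tool's axes as they then stand; what a row does not reach is not made up. Full scale, the value 1, is 0.15 m for a shift and 0.08 rad for a turn. A row lasts 1/8 s, in which the tool goes at most 62.5 mm and 10.7 degrees, less where a joint would pass 70% of its speed; a pose out of reach is approached as far as the arm can. A call with a number of a shift or a turn outside -1 to 1 is refused whole. A call with a gripper value outside its range is refused whole. The fingers move at their own pace and stop on an object; "squeeze" is the grip in N (left out, the last holds). Time passes only in rows, so rows that do not move let the fingers close. It gives the time, the measured TCP pose, the force, the opening and the grip force at its end, in the units of the state.
- r.get_state(): the state, without advancing time (a new reading comes with each control period).
- r.capture(name): name is "scene" or "top" or "wrist"; returns a dict with "image" (480x640x3 uint8, blue, green, red), "fx", "fy", "cx", "cy" (pixels), "R" (3x3) and "t" (3): a world point X has camera coordinates R X + t; the wrist camera has in their place "T_tool_cam" (4x4, takes a point from camera to tool coordinates, whose origin is the TCP and whose axes are the flange's). Camera axes: x right, y down, z forward; pixel columns grow to the right and rows downward; lengths in m; the calibration is good to about 2 mm. A picture is of the moment at which its call begins: read the wrist's pose just before it. There is no depth.
- r.close_job(): hands the job in; it is judged then, once.
The state is a dict: "time_s": time; "joints": joint angles; "qd": joint speeds; "joint_torque": joint torques, N m; "tcp_pos": TCP position; "eef_rot": TCP orientation; "contact_force": force on the tool from outside, world axes, zero at the start; "moment": the same for the moment, N m; "gripper_width": finger opening in m; "gripper_force": force on a finger pad.
Only numpy, scipy, OpenCV 4.12 (cv2) and the standard library are available. Lean on these libraries where they do the work, as an engineer would, in place of code of your own. Each camera call takes 0.05 s, during which the arm holds its last target. There are 200 camera calls.

## Working session

There is one attempt and no reset: what is moved stays moved. The work goes in short steps, Python scripts to look and compute and a tool call to move; the robot and the scene stay as the last step left them, time stands still between calls to the robot, and variables do not carry over. Pictures are saved under pics/ and viewed, at most 10 in all, crops included, and the job is handed in when it is done.

Besides the shell and the picture viewer there is one more tool, called after "Emit:" as a command line: name --argument value ..., lists and objects as JSON in quotes. play_rows: Moves the arm, as the interface text tells. Shift numbers are shares of 0.15 m and turn numbers shares of 0.08 rad, none past 1 either way. Its arguments: {"type":"object","properties":{"rows":{"type":"array"},"squeeze":{"type":"number"}},"required":["rows"]}

```bash
mkdir -p pics; ls; python3 - <<'E'
from plant import r
import cv2,json
s=r.get_state();print(s)
for n in("scene","top"):
    c=r.capture(n);cv2.imwrite(f"pics/{n}0.png",c["image"]);print(n,c["fx"],c["fy"],c["cx"],c["cy"],c["R"],c["t"])
E
```

```text
pics
{'time_s': 0.0, 'joints': array([-4.69202932e+01,  2.05921178e+01,  6.33710530e-01, -2.14942676e-02,
       -7.01350776e+01, -1.65071461e+01]), 'qd': array([ 0.11044026,  0.00387571, -0.10840347, -0.01220588,  0.08160431,
        0.04013633]), 'joint_torque': array([ 7.45779507e-04, -5.82715845e+01,  2.93058068e+01,  6.99703261e+00,
        6.98031407e-03, -1.52005596e-04]), 'tcp_pos': array([ 0.30171559, -0.60326768,  0.22561017]), 'eef_rot': array([ 1.79904626e+02, -7.19203435e-03, -1.53434754e+02]), 'contact_force': array([-0.2091743 ,  0.980443  ,  0.45545165]), 'moment': array([ 0.03094303, -0.03676967,  0.05339479]), 'gripper_force': 0.0, 'gripper_width': 0.08765836639470193}
scene 450.43441041172053 450.43441041172053 313.9048500714299 250.0480505555146 [[-9.12656986e-01 -4.08726346e-01  5.42470714e-06]
 [-2.06269307e-01  4.60573297e-01 -8.63322194e-01]
 [ 3.52860028e-01 -7.87918150e-01 -5.04653137e-01]] [0.52331845 0.24640575 0.85243867]
top 588.7629960942336 588.7629960942336 329.37851935117106 238.0395718856496 [[ 0.0071346  -0.99992838 -0.00960899]
 [-0.99652281 -0.00631192 -0.08308096]
 [ 0.08301436  0.01016833 -0.99649647]] [-0.04432364  0.6177327   1.26608767]
```

View pics/scene0.png

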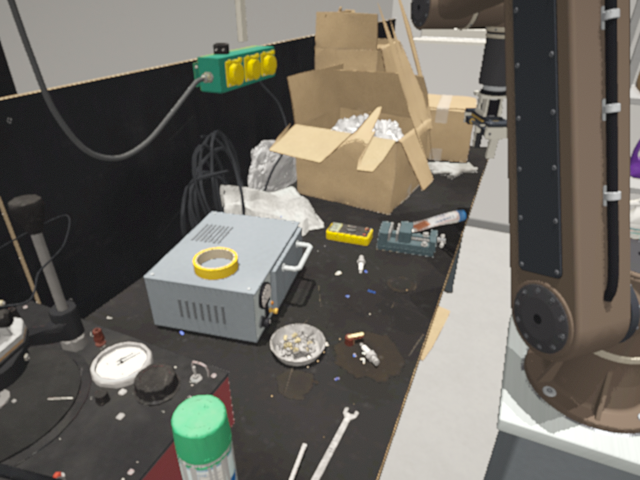

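View pics/top0.png

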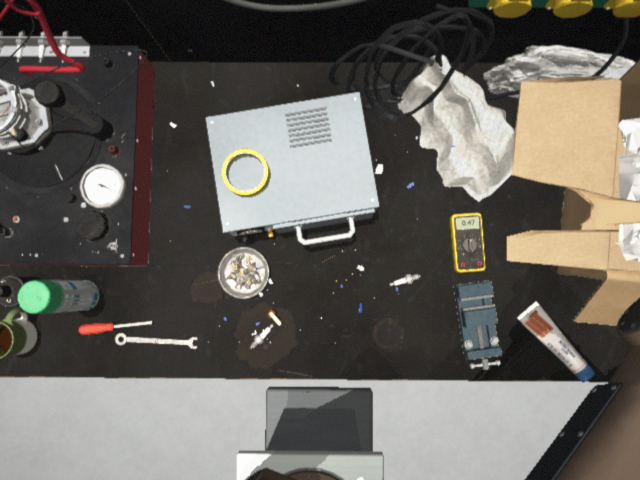

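The scene view shows the grey tester with yellow tape on its top and the bow handle at about (297,258). In the top view, the case top's corners are near (207,117), (361,93), (378,207) and (222,233). The handle bar runs from about (300,241) to (353,235), the dish is at (243,273), the rotor and a plug are near (265,330), the other plug is at (405,280) and the multimeter is at (468,242).

```bash
cat > h.py <<'E'
import numpy as np,cv2
from plant import r
def ray(c,uv,z):
    uv=np.atleast_2d(uv).astype(float)
    d=np.c_[(uv[:,0]-c["cx"])/c["fx"],(uv[:,1]-c["cy"])/c["fy"],np.ones(len(uv))]
    R=np.array(c["R"]);o=-R.T@c["t"];d=d@R
    return o+d*((z-o[2])/d[:,2])[:,None]
def proj(c,X):
    p=np.atleast_2d(X)@np.array(c["R"]).T+c["t"]
    return np.c_[c["fx"]*p[:,0]/p[:,2]+c["cx"],c["fy"]*p[:,1]/p[:,2]+c["cy"]]
E
python3 - <<'E'
from h import *
c=r.capture("top");im=c["image"];hsv=cv2.cvtColor(im,cv2.COLOR_BGR2HSV)
print([(p,im[p[1],p[0]].tolist(),hsv[p[1],p[0]].tolist()) for p in[(240,215),(340,180),(325,240),(300,236),(360,212)]])
m=cv2.inRange(im,(110,110,100),(255,255,255));m[:85]=0;m[262:]=0;m[:,:195]=0;m[:,:]*=1;m[:,390:]=0
n,l,st,_=cv2.connectedComponentsWithStats(m);k=1+st[1:,4].argmax();b=(l==k).astype(np.uint8)
b=cv2.morphologyEx(cv2.morphologyEx(b,cv2.MORPH_CLOSE,np.ones((7,7))),cv2.MORPH_OPEN,np.ones((13,13)))
h=cv2.convexHull(cv2.findContours(b,0,2)[0][0]);q=cv2.approxPolyDP(h,6,True)[:,0];print(q)
X=ray(c,q,.136);print(X.round(4));print(np.linalg.norm(X-np.roll(X,-1,0),axis=1))
cr=im[190:270,200:400];cv2.imwrite("pics/c1.png",cv2.resize(cr,None,fx=4,fy=4,interpolation=2))
E
```

```text
[((240, 215), [226, 226, 220], [90, 7, 226]), ((340, 180), [221, 221, 214], [90, 8, 221]), ((325, 240), [227, 232, 231], [36, 5, 232]), ((300, 236), [241, 245, 244], [38, 4, 245]), ((360, 212), [221, 219, 213], [98, 9, 221])]
[[359  94]
 [373 212]
 [222 230]
 [208 116]]
[[ 0.9049 -0.0998  0.136 ]
 [ 0.6619 -0.1287  0.136 ]
 [ 0.6237  0.1748  0.136 ]
 [ 0.8576  0.2087  0.136 ]]
[0.24471684 0.30584706 0.2364165  0.3120877 ]
```

View pics/c1.png

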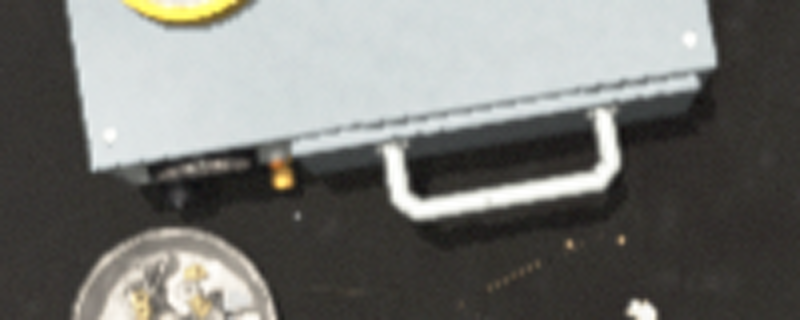

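The crop shows the front top corners at about (223,232.5) and (379.2,206.5), with the handle bar's middle near (328.4,239.5) in full-image pixels.

```bash
python3 - <<'E'
from h import *
c=r.capture("top");im=c["image"];g=cv2.cvtColor(im,cv2.COLOR_BGR2GRAY)
q=np.array([[207,117],[361,93],[379.2,206.5],[223,232.5]],np.float32)
X=ray(c,q,.136);print(X.round(4),np.linalg.norm(X-np.roll(X,-1,0),axis=1))
B=np.array([[.1175,.16],[.1175,-.16],[-.1175,-.16],[-.1175,.16]])
P=X[:,:2];m=P.mean(0);H=B.T@(P-m);a=np.arctan2(H[0,1]-H[1,0],H[0,0]+H[1,1])
Rm=np.array([[np.cos(a),-np.sin(a)],[np.sin(a),np.cos(a)]])
print("centre",m,"yaw",np.degrees(a),"res",(P-m-B@Rm.T).round(4))
# handle mask: very white
mk=cv2.inRange(im,(150,150,150),(255,255,255));mk[:,:296]=0;mk[:,358:]=0;mk[:234]=0;mk[250:]=0
ys,xs=np.nonzero(mk);print(len(xs),xs.min(),xs.max())
hp=ray(c,[[303.7,243.3],[353,235.5],[328.4,239.3]],.108);print("handle",hp)
L=(hp[:,:2]-m)@Rm;print("in tester",L)
for nm,uv,z in[("dish",(243,273),.033),("plug",(405,280),.01),("meter",(468,242),.03),("rotor",(274,317),.01)]:
    w=ray(c,[uv],z)[0];print(nm,w.round(3),((w[:2]-m)@Rm).round(3))
E
```

```text
[[ 0.8555  0.2107  0.136 ]
 [ 0.907  -0.1039  0.136 ]
 [ 0.6731 -0.1411  0.136 ]
 [ 0.6186  0.1727  0.136 ]] [0.31875424 0.23684351 0.31847804 0.23994549]
centre [0.76359111 0.03459174] yaw 9.401458683822616 res [[ 0.0022 -0.0009]
 [ 0.0014  0.0002]
 [-0.0007  0.0013]
 [-0.0029 -0.0006]]
278 297 352
handle [[ 0.5999762   0.0116232   0.108     ]
 [ 0.61668279 -0.08946371  0.108     ]
 [ 0.60853485 -0.03901389  0.108     ]]
in tester [[-0.16516917  0.00406665]
 [-0.16519964 -0.09839151]
 [-0.1649971  -0.04728835]]
dish [0.54  0.147 0.033] [-0.202  0.147]
plug [ 0.528 -0.207  0.01 ] [-0.272 -0.2  ]
meter [ 0.611 -0.342  0.03 ] [-0.212 -0.347]
rotor [0.444 0.08  0.01 ] [-0.307  0.097]
```

Emit:
play_rows --rows '[{"slide":[-0.29,0.21,0],"delta_rot":[0,0,0],"fingers":-0.53},{"slide":[-0.29,0.21,0],"delta_rot":[0,0,0],"fingers":-0.53},{"slide":[-0.29,0.21,0],"delta_rot":[0,0,0],"fingers":-0.53},{"slide":[-0.29,0.21,0],"delta_rot":[0,0,0],"fingers":-0.53},{"slide":[-0.29,0.21,0],"delta_rot":[0,0,0],"fingers":-0.53},{"slide":[-0.29,0.21,0],"delta_rot":[0,0,0],"fingers":-0.53},{"slide":[-0.29,0.21,0],"delta_rot":[0,0,0],"fingers":-0.53},{"slide":[-0.29,0.21,0],"delta_rot":[0,0,0],"fingers":-0.53}]'

```text
time_s: 1.2
tcp_pos: [0.501, -0.2209, 0.2267]
eef_rot: [-180.0, 0.0, -153.4]
contact_force: [1.3, -0.3, 0.5]
gripper_width: 0.0212
gripper_force: 0.0
```

Emit:
play_rows --rows '[{"slide":[0,0,0],"delta_rot":[0,0,-1],"fingers":-0.53},{"slide":[0,0,0],"delta_rot":[0,0,-1],"fingers":-0.53},{"slide":[0,0,0],"delta_rot":[0,0,-1],"fingers":-0.53},{"slide":[0,0,0],"delta_rot":[0,0,-1],"fingers":-0.53},{"slide":[0,0,0],"delta_rot":[0,0,-1],"fingers":-0.53},{"slide":[0,0,0],"delta_rot":[0,0,-1],"fingers":-0.53},{"slide":[0,0,0],"delta_rot":[0,0,-1],"fingers":-0.53},{"slide":[0,0,0],"delta_rot":[0,0,-1],"fingers":-0.53}]'

```text
time_s: 2.2
tcp_pos: [0.5003, -0.2226, 0.2264]
eef_rot: [180.0, 0.0, -116.6]
contact_force: [-0.6, 0.5, -0.4]
gripper_width: 0.0211
gripper_force: 0.0
```

Emit:
play_rows --rows '[{"slide":[0,0,0],"delta_rot":[0,0,-1],"fingers":-0.53},{"slide":[0,0,0],"delta_rot":[0,0,-1],"fingers":-0.53},{"slide":[0,0,0],"delta_rot":[0,0,-1],"fingers":-0.53},{"slide":[0,0,0],"delta_rot":[0,0,-1],"fingers":-0.53},{"slide":[0,0,0],"delta_rot":[0,0,-1],"fingers":-0.53},{"slide":[0,0,0],"delta_rot":[0,0,-1],"fingers":-0.53},{"slide":[0,0,0],"delta_rot":[0,0,-1],"fingers":-0.53},{"slide":[0,0,0],"delta_rot":[0,0,-0.9],"fingers":-0.53}]'

```text
time_s: 3.2
tcp_pos: [0.5003, -0.2226, 0.2264]
eef_rot: [180.0, 0.0, -80.4]
contact_force: [-0.4, -0.2, 0.1]
gripper_width: 0.0207
gripper_force: 0.0
```

Emit:
play_rows --rows '[{"slide":[-0.27,-0.23,0],"delta_rot":[0,0,0],"fingers":-0.53},{"slide":[-0.27,-0.23,0],"delta_rot":[0,0,0],"fingers":-0.53},{"slide":[-0.27,-0.23,0],"delta_rot":[0,0,0],"fingers":-0.53},{"slide":[-0.27,-0.23,0],"delta_rot":[0,0,0],"fingers":-0.53},{"slide":[0,0,0],"delta_rot":[0,0,0],"fingers":-0.53}]'

```text
time_s: 3.82
tcp_pos: [0.6113, -0.0373, 0.2257]
eef_rot: [180.0, 0.0, -80.4]
contact_force: [-0.8, -1.0, -0.7]
gripper_width: 0.0205
gripper_force: 0.0
```

```bash
cat >> h.py <<'E'
from scipy.spatial.transform import Rotation as Ro
def wrist():
    s=r.get_state();c=r.capture("wrist")
    Rt=Ro.from_euler("xyz",s["eef_rot"],degrees=True).as_matrix();T=np.array(c["T_tool_cam"])
    Rw=Rt@T[:3,:3];tw=Rt@T[:3,3]+s["tcp_pos"];c["R"]=Rw.T;c["t"]=-Rw.T@tw
    return s,c
E
python3 - <<'E'
from h import *
s,c=wrist();print(s["tcp_pos"],s["eef_rot"],s["joints"]);cv2.imwrite("pics/w1.png",c["image"]);print(c["T_tool_cam"])
print(proj(c,[[.6085,-.039,.104],[.6000,.0116,.104],[.6167,-.0895,.104]]))
cv2.imwrite("pics/s1.png",r.capture("scene")["image"][150:350,180:420])
E
```

```text
[ 0.61125841 -0.03725348  0.2256797 ] [ 1.79955657e+02  3.39312083e-03 -8.03534991e+01] [ 1.47596750e+01  1.47657680e+01 -7.65071691e+00 -7.92842434e-03
 -6.76273797e+01 -5.11015223e+00]
[[ 2.55556863e-04 -9.53563219e-01 -3.01192831e-01  8.21802548e-02]
 [ 9.99999604e-01 -1.29221154e-05  8.89393070e-04 -4.44856029e-05]
 [-8.51984568e-04 -3.01192939e-01  9.53562839e-01 -1.58132624e-01]
 [ 0.00000000e+00  0.00000000e+00  0.00000000e+00  1.00000000e+00]]
[[323.80319169 232.17313441]
 [323.5148277  287.75663145]
 [324.47300176 170.54750211]]
```

View pics/w1.png

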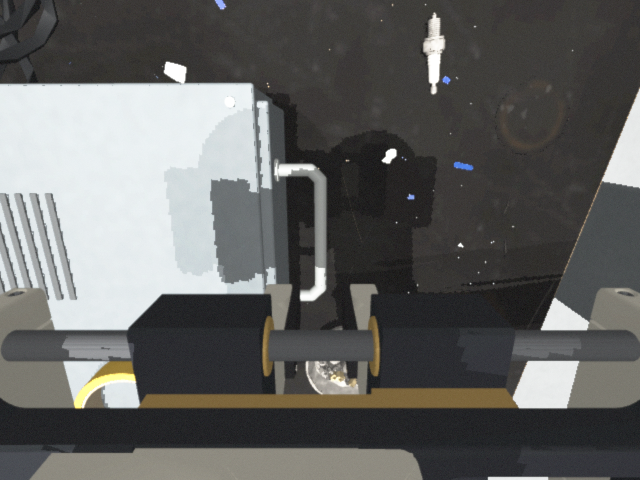

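The wrist view shows the handle bar at column about 320 and rows 170–297, directly between the finger gap (columns 290–352). It is aligned with the current pose, so I'll descend.

Emit:
play_rows --rows '[{"slide":[0,0,0.25],"delta_rot":[0,0,0],"fingers":-0.53},{"slide":[0,0,0.25],"delta_rot":[0,0,0],"fingers":-0.53},{"slide":[0,0,0.1],"delta_rot":[0,0,0],"fingers":-0.53},{"slide":[0,0,0.1],"delta_rot":[0,0,0],"fingers":-0.53}]'

```text
time_s: 4.42
tcp_pos: [0.6103, -0.0409, 0.1218]
eef_rot: [-179.9, -0.0, -80.6]
contact_force: [0.3, -0.1, 0.7]
gripper_width: 0.0205
gripper_force: 0.0
```

Emit:
play_rows --rows '[{"slide":[0,0,0.1],"delta_rot":[0,0,0],"fingers":-0.53},{"slide":[0,0,0.1],"delta_rot":[0,0,0],"fingers":-0.53},{"slide":[0,0,0.03],"delta_rot":[0,0,0],"fingers":-0.53}]'

```text
time_s: 4.8
tcp_pos: [0.6095, -0.0402, 0.086]
eef_rot: [179.9, 0.0, -80.6]
contact_force: [-0.0, 0.3, 0.2]
gripper_width: 0.0204
gripper_force: 0.0
```

Emit:
play_rows --rows '[{"slide":[0,0,0],"delta_rot":[0,0,0],"fingers":-1},{"slide":[0,0,0],"delta_rot":[0,0,0],"fingers":-1},{"slide":[0,0,0],"delta_rot":[0,0,0],"fingers":-1}]' --squeeze 30

```text
time_s: 5.18
tcp_pos: [0.6112, -0.0399, 0.0875]
eef_rot: [-179.9, -0.0, -80.5]
contact_force: [5.1, 0.2, -4.1]
gripper_width: 0.009
gripper_force: 30.0
```

Emit:
play_rows --rows '[{"slide":[0,0.07,0],"delta_rot":[0,0,0],"fingers":-1},{"slide":[0,0.14,0],"delta_rot":[0,0,0],"fingers":-1},{"slide":[0,0.14,0],"delta_rot":[0,0,0],"fingers":-1},{"slide":[0,0.14,0],"delta_rot":[0,0,0],"fingers":-1},{"slide":[0,0.14,0],"delta_rot":[0,0,0],"fingers":-1},{"slide":[0,0.14,0],"delta_rot":[0,0,0],"fingers":-1},{"slide":[0,0.14,0],"delta_rot":[0,0,0],"fingers":-1},{"slide":[0,0.07,0],"delta_rot":[0,0,0],"fingers":-1}]'

```text
time_s: 6.18
tcp_pos: [0.4647, -0.0651, 0.0875]
eef_rot: [-179.9, -0.0, -80.5]
contact_force: [7.5, -6.8, -9.5]
gripper_width: 0.0091
gripper_force: 30.0
```

Emit:
play_rows --rows '[{"slide":[0,0.03,0],"delta_rot":[0,0,0],"fingers":-1},{"slide":[0,0.03,0],"delta_rot":[0,0,0],"fingers":-1}]'

```text
time_s: 6.42
tcp_pos: [0.4566, -0.0665, 0.0875]
eef_rot: [-179.9, -0.1, -80.5]
contact_force: [6.6, -7.8, -7.4]
gripper_width: 0.0091
gripper_force: 30.0
```

Emit:
play_rows --rows '[{"slide":[0,0.02,0],"delta_rot":[0,0,0],"fingers":-1},{"slide":[0,0.02,0],"delta_rot":[0,0,0],"fingers":-1},{"slide":[0,0.01,0],"delta_rot":[0,0,0],"fingers":-1}]'

```text
time_s: 6.8
tcp_pos: [0.4523, -0.0671, 0.0876]
eef_rot: [-179.6, -0.1, -80.5]
contact_force: [21.3, -10.5, -25.6]
gripper_width: 0.0089
gripper_force: 30.0
```

Emit:
play_rows --rows '[{"slide":[0,0.02,0],"delta_rot":[0,0,0],"fingers":-1},{"slide":[0,0.01,0],"delta_rot":[0,0,0],"fingers":-1}]'

```text
time_s: 7.05
tcp_pos: [0.4523, -0.067, 0.0878]
eef_rot: [-179.2, -0.1, -80.4]
contact_force: [38.3, -13.8, -44.8]
gripper_width: 0.0091
gripper_force: 30.0
```

Emit:
play_rows --rows '[{"slide":[0,-0.02,0],"delta_rot":[0,0,0],"fingers":-1},{"slide":[0,-0.02,0],"delta_rot":[0,0,0],"fingers":-1},{"slide":[0,0,0],"delta_rot":[0,0,0],"fingers":-1}]'

```text
time_s: 7.42
tcp_pos: [0.4524, -0.0671, 0.0876]
eef_rot: [-179.8, -0.1, -80.5]
contact_force: [11.7, -7.8, -12.6]
gripper_width: 0.0092
gripper_force: 30.0
```

Emit:
play_rows --rows '[{"slide":[0,0,0],"delta_rot":[0,0,0],"fingers":-0.53},{"slide":[0,0,0],"delta_rot":[0,0,0],"fingers":-0.53},{"slide":[0,0,-0.05],"delta_rot":[0,0,0],"fingers":-0.53},{"slide":[0,0,-0.2],"delta_rot":[0,0,0],"fingers":-0.53},{"slide":[0,0,-0.3],"delta_rot":[0,0,0],"fingers":-0.53},{"slide":[0,0,-0.35],"delta_rot":[0,0,0],"fingers":-0.53},{"slide":[0,0,-0.3],"delta_rot":[0,0,0],"fingers":-0.53}]'

```text
time_s: 8.3
tcp_pos: [0.4498, -0.0668, 0.2699]
eef_rot: [-179.9, 0.0, -80.5]
contact_force: [0.5, -0.8, -0.4]
gripper_width: 0.0206
gripper_force: 0.0
```

```bash
python3 - <<'E'
from h import *
s=r.get_state();print(s["tcp_pos"],s["joints"])
s,w=wrist();cv2.imwrite("pics/w2.png",w["image"]);c=r.capture("top");cv2.imwrite("pics/t2.png",c["image"])
c=r.capture("scene");cv2.imwrite("pics/s2.png",cv2.resize(c["image"][180:380,130:400],None,fx=2.9,fy=2.9))
E
```

```text
[ 0.44983083 -0.06682166  0.26988928] [ 1.65027895e+01 -2.50426252e+00 -2.16333304e+01  7.84306106e-03
 -7.07807251e+01 -7.03578104e+00]
```

View pics/w2.png

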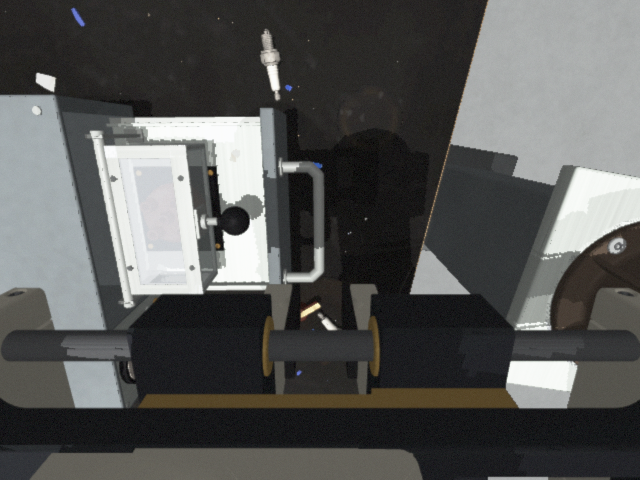

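View pics/s2.png

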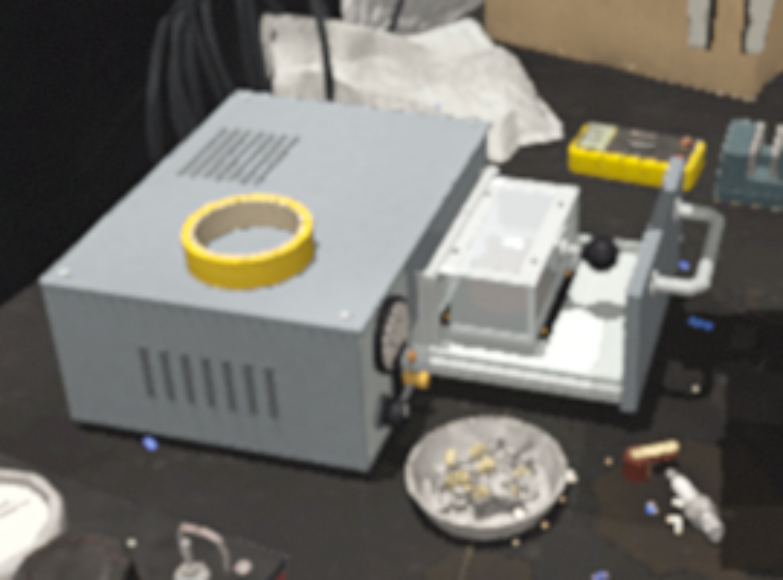

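The tray is out. In the wrist view the black knob is at about (235,221), between the guard front and the front panel, and the hinge rod runs from (96,135) to (127,303). In the scene view the knob is at full-frame (336.9,267.2).

```bash
python3 - <<'E'
from h import *
s,w=wrist();im=w["image"]
sub=cv2.inRange(im,(0,0,0),(60,60,60));sub=sub[200:243,216:254]
n,l,st,ce=cv2.connectedComponentsWithStats(sub);k=1+st[1:,4].argmax();uv=ce[k]+[216,200];print(st[k],uv)
K=ray(w,[uv],.088)[0];print("knob wrist",K)
c=r.capture("scene");S=c["image"]
print("knob scene",ray(c,[[336.9,267.2]],.088))
a=np.radians(9.45);ex=np.array([np.cos(a),np.sin(a)]);ey=np.array([-ex[1],ex[0]])
H=ray(w,[[96,135],[127,303]],.1);print("hinge",H,"dist",(H[:,:2]-K[:2])@ex,"y",(H[:,:2]-K[:2])@ey, "yaw",np.degrees(np.arctan2(*(H[1]-H[0])[:2]))) 
hd=ray(w,[[319,221]],.104)[0];print("handle",hd,(hd-K)[:2]@ex)
print("pred knob from y line: tester y",(K[:2]-[.7636,.0346])@ey,(K[:2]-[.7636,.0346])@ex)
# tool axes
Rt=Ro.from_euler("xyz",s["eef_rot"],degrees=True).as_matrix();print("tool shift",Rt.T@(K-[0,0,.019]-s["tcp_pos"]))
E
```

```text
[  0   0  35  43 918] [231.28976035 220.76034858]
knob wrist [ 0.54062268 -0.04717063  0.088     ]
knob scene [[ 0.53570875 -0.04477677  0.088     ]]
hinge [[ 0.6666699  -0.11064718  0.1       ]
 [ 0.63912049  0.05732409  0.1       ]] dist [0.11391465 0.11431778] y [-0.08331042  0.0869046 ] yaw -9.314302750019602
handle [ 0.45329187 -0.06575351  0.104     ] -0.08919672832232292
pred knob from y line: tester y -0.044050994187351596 -0.23337701175803258
tool shift [-0.00430826 -0.09028502  0.20168368]
```

Emit:
play_rows --rows '[{"slide":[-0.02,-0.3,0],"delta_rot":[0,0,0],"fingers":0.2},{"slide":[-0.02,-0.29,0],"delta_rot":[0,0,0],"fingers":0.2},{"slide":[0,0,0],"delta_rot":[0,0,1],"fingers":0.2},{"slide":[0,0,0],"delta_rot":[0,0,1],"fingers":0.2},{"slide":[0,0,0],"delta_rot":[0,0,1],"fingers":0.2},{"slide":[0,0,0],"delta_rot":[0,0,1],"fingers":0.2},{"slide":[0,0,0],"delta_rot":[0,0,1],"fingers":0.2},{"slide":[0,0,0],"delta_rot":[0,0,1],"fingers":0.2}]'

```text
time_s: 9.55
tcp_pos: [0.5356, -0.0464, 0.2655]
eef_rot: [179.8, -0.1, -108.2]
contact_force: [-0.0, 0.1, -0.2]
gripper_width: 0.0525
gripper_force: 0.0
```

Emit:
play_rows --rows '[{"slide":[0,0,0],"delta_rot":[0,0,1],"fingers":0.2},{"slide":[0,0,0],"delta_rot":[0,0,1],"fingers":0.2},{"slide":[0,0,0],"delta_rot":[0,0,1],"fingers":0.2},{"slide":[0,0,0],"delta_rot":[0,0,1],"fingers":0.2},{"slide":[0,0,0],"delta_rot":[0,0,1],"fingers":0.2},{"slide":[0,0,0],"delta_rot":[0,0,1],"fingers":0.2},{"slide":[0,0,0],"delta_rot":[0,0,1],"fingers":0.2},{"slide":[0,0,0],"delta_rot":[0,0,1],"fingers":0.2}]'

```text
time_s: 10.55
tcp_pos: [0.5356, -0.0464, 0.2655]
eef_rot: [179.9, -0.2, -144.9]
contact_force: [-0.1, 0.3, -0.1]
gripper_width: 0.0527
gripper_force: 0.0
```

Emit:
play_rows --rows '[{"slide":[0,0,0],"delta_rot":[0,0,1],"fingers":0.2},{"slide":[0,0,0],"delta_rot":[0,0,1],"fingers":0.2},{"slide":[0,0,0],"delta_rot":[0,0,1],"fingers":0.2},{"slide":[0,0,0],"delta_rot":[0,0,1],"fingers":0.2},{"slide":[0,0,0],"delta_rot":[0,0,1],"fingers":0.2},{"slide":[0,0,0],"delta_rot":[0,0,0.6],"fingers":0.2},{"slide":[0,0,0],"delta_rot":[0,0,0],"fingers":0.2}]'

```text
time_s: 11.42
tcp_pos: [0.5357, -0.0464, 0.2658]
eef_rot: [-180.0, -0.1, -170.4]
contact_force: [-0.3, 0.3, -1.5]
gripper_width: 0.0523
gripper_force: 0.0
```

```bash
python3 - <<'E'
from h import *
s,w=wrist();cv2.imwrite("pics/w3.png",w["image"]);print(s["tcp_pos"],s["eef_rot"],s["joints"])
print(proj(w,[[.5365,-.0465,.088]]))
E
```

```text
[ 0.53574925 -0.04639556  0.26578653] [-1.79997988e+02 -1.45875530e-01 -1.70365191e+02] [ 1.59357560e+01  6.27398220e+00 -1.29863709e+01 -1.48273779e-02
 -7.08848626e+01 -9.62960711e+01]
[[320.51615442 219.04914472]]
```

View pics/w3.png

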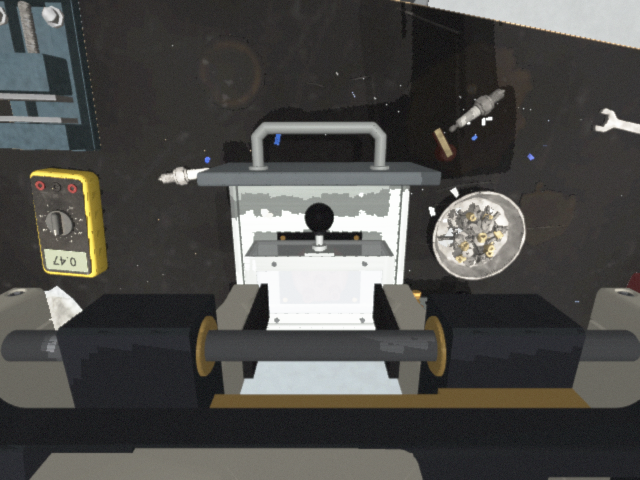

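The knob is at (319,217.5) and was predicted at (320.5,219), so the alignment is good. I'll descend.

Emit:
play_rows --rows '[{"slide":[0,0,0.35],"delta_rot":[0,0,0],"fingers":0.2},{"slide":[0,0,0.35],"delta_rot":[0,0,0],"fingers":0.2},{"slide":[0,0,0.2],"delta_rot":[0,0,0],"fingers":0.2},{"slide":[0,0,0.1],"delta_rot":[0,0,0],"fingers":0.2},{"slide":[0,0,0],"delta_rot":[0,0,0],"fingers":0.2}]'

```text
time_s: 12.1
tcp_pos: [0.5361, -0.0464, 0.1165]
eef_rot: [-180.0, -0.1, -170.4]
contact_force: [0.3, -0.2, 1.0]
gripper_width: 0.0525
gripper_force: 0.0
```

Emit:
play_rows --rows '[{"slide":[0,0,0.1],"delta_rot":[0,0,0],"fingers":0.2},{"slide":[0,0,0.1],"delta_rot":[0,0,0],"fingers":0.2},{"slide":[0,0,0.08],"delta_rot":[0,0,0],"fingers":0.2},{"slide":[0,0,0],"delta_rot":[0,0,0],"fingers":0.2}]'

```text
time_s: 12.6
tcp_pos: [0.5357, -0.0465, 0.0739]
eef_rot: [-180.0, -0.1, -170.4]
contact_force: [0.2, 0.2, -0.2]
gripper_width: 0.0527
gripper_force: 0.0
```

Emit:
play_rows --rows '[{"slide":[0,0,0.025],"delta_rot":[0,0,0],"fingers":0.2},{"slide":[0,0,0],"delta_rot":[0,0,0],"fingers":-1},{"slide":[0,0,0],"delta_rot":[0,0,0],"fingers":-1},{"slide":[0,0,0],"delta_rot":[0,0,0],"fingers":-1},{"slide":[0,0,0],"delta_rot":[0,0,0],"fingers":-1}]' --squeeze 40

```text
time_s: 13.22
tcp_pos: [0.5369, -0.0479, 0.0718]
eef_rot: [-179.9, 0.0, -170.4]
contact_force: [2.6, -10.0, -0.7]
gripper_width: 0.0282
gripper_force: 40.0
```

```bash
python3 - <<'E'
from h import *
s=r.get_state();p0=s["tcp_pos"];print(p0,s["eef_rot"],s["joints"])
# tool down: tool x=-tester x, z down. knob path
prev=None
for d in range(0,61,5):
    t=np.radians(d);f=.115*np.cos(t)+.012*np.sin(t);h=.115*np.sin(t)-.012*np.cos(t)
    if prev: print(d,"dx_tool",round((f-prev[0])/.15,3),"dz_tool",round(-(h-prev[1])/.15,3),"tot back",round(.115-f,4),"up",round(h+.012,4))
    prev=(f,h)
E
```

```text
[ 0.53686905 -0.04785677  0.07180185] [-1.79881597e+02  1.11556468e-02 -1.70355872e+02] [ 15.84054753  16.70986805 -27.89605193   0.1670217  -45.39589136
 -96.31371663]
5 dx_tool 0.004 dz_tool -0.067 tot back -0.0006 up 0.0101
10 dx_tool -0.002 dz_tool -0.067 tot back -0.0003 up 0.0202
15 dx_tool -0.008 dz_tool -0.067 tot back 0.0008 up 0.0302
20 dx_tool -0.013 dz_tool -0.066 tot back 0.0028 up 0.0401
25 dx_tool -0.019 dz_tool -0.064 tot back 0.0057 up 0.0497
30 dx_tool -0.025 dz_tool -0.063 tot back 0.0094 up 0.0591
35 dx_tool -0.03 dz_tool -0.06 tot back 0.0139 up 0.0681
40 dx_tool -0.035 dz_tool -0.057 tot back 0.0192 up 0.0767
45 dx_tool -0.04 dz_tool -0.054 tot back 0.0252 up 0.0848
50 dx_tool -0.045 dz_tool -0.05 tot back 0.0319 up 0.0924
55 dx_tool -0.049 dz_tool -0.046 tot back 0.0392 up 0.0993
60 dx_tool -0.053 dz_tool -0.042 tot back 0.0471 up 0.1056
```

Emit:
play_rows --rows '[{"slide":[0.004,-0.01,-0.067],"delta_rot":[0,0,0],"fingers":-1},{"slide":[-0.002,0,-0.067],"delta_rot":[0,0,0],"fingers":-1},{"slide":[-0.008,0,-0.067],"delta_rot":[0,0,0],"fingers":-1},{"slide":[-0.013,0,-0.066],"delta_rot":[0,0,0],"fingers":-1},{"slide":[-0.019,0,-0.064],"delta_rot":[0,0,0],"fingers":-1},{"slide":[-0.025,0,-0.063],"delta_rot":[0,0,0],"fingers":-1}]'

```text
time_s: 13.98
tcp_pos: [0.5458, -0.0464, 0.1309]
eef_rot: [-180.0, -0.1, -170.4]
contact_force: [2.5, -4.6, -5.0]
gripper_width: 0.028
gripper_force: 40.0
```

Emit:
play_rows --rows '[{"slide":[-0.03,0,-0.06],"delta_rot":[0,0,0],"fingers":-1},{"slide":[-0.035,0,-0.057],"delta_rot":[0,0,0],"fingers":-1},{"slide":[-0.04,0,-0.054],"delta_rot":[0,0,0],"fingers":-1},{"slide":[-0.045,0,-0.05],"delta_rot":[0,0,0],"fingers":-1},{"slide":[-0.049,0,-0.046],"delta_rot":[0,0,0],"fingers":-1},{"slide":[-0.053,0,-0.042],"delta_rot":[0,0,0],"fingers":-1},{"slide":[0,0,0],"delta_rot":[0,0,0],"fingers":-1},{"slide":[0,0,0],"delta_rot":[0,0,0],"fingers":-1}]'

```text
time_s: 14.98
tcp_pos: [0.5824, -0.0401, 0.1767]
eef_rot: [180.0, -0.1, -170.4]
contact_force: [-3.6, -4.1, -1.4]
gripper_width: 0.0284
gripper_force: 40.0
```

```bash
python3 - <<'E'
from h import *
s,w=wrist();cv2.imwrite("pics/w4.png",w["image"]);print(s["tcp_pos"],s["contact_force"],s["gripper_width"],s["qd"])
c=r.capture("scene");cv2.imwrite("pics/s4.png",cv2.resize(c["image"][150:390,130:420],None,fx=2.4,fy=2.4))
E
```

```text
[ 0.58241664 -0.04008601  0.17667052] [-3.60975583 -4.1334308  -1.41847173] 0.028398949896899443 [ 0.05246216  0.02681905 -0.17465881 -0.0257103   0.15864703  0.00520233]
```

View pics/s4.png

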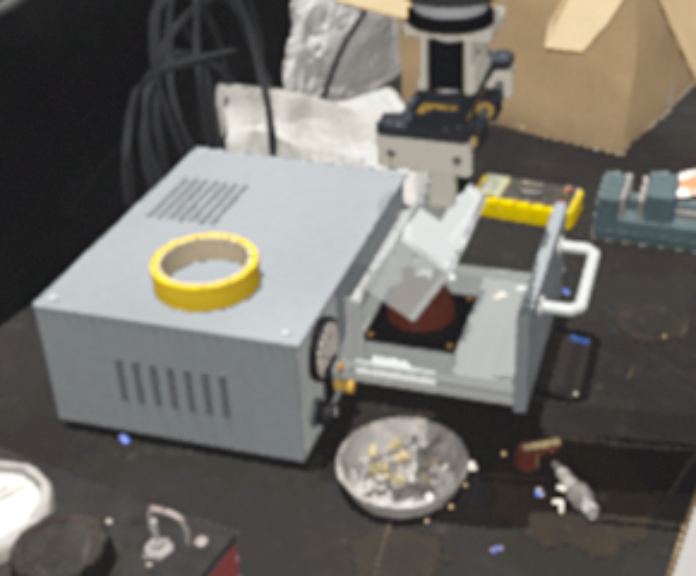

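View pics/w4.png

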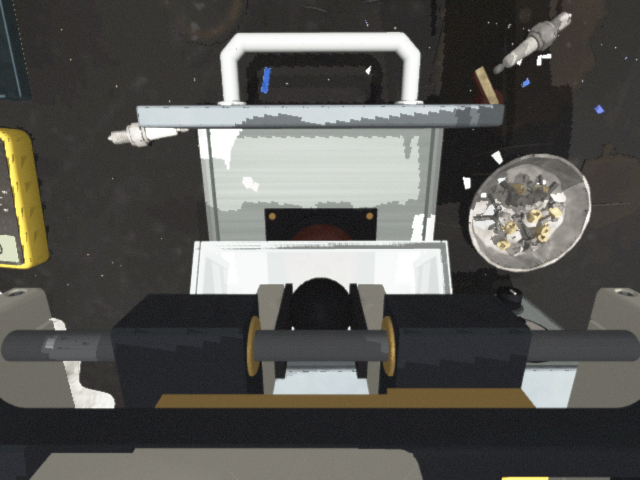

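The guard is held open at roughly 60° with the knob between the fingers, and the cap is in its nest. The handle bar's centre is at about (320,42) in the wrist view. I'll check that the tray is still at its stop.

```bash
python3 - <<'E'
from h import *
im4=cv2.imread("pics/w4.png");s,w=wrist()
print("handle now",ray(w,[[320,41.5]],.104))
# same camera style in w3: bar centre (319,128) pose then
T=np.array(w["T_tool_cam"]);Rt=Ro.from_euler("xyz",[-179.998,-.146,-170.365],degrees=True).as_matrix()
Rw=Rt@T[:3,:3];tw=Rt@T[:3,3]+np.array([.53575,-.0464,.26579]);c=dict(w);c["R"]=Rw.T;c["t"]=-Rw.T@tw
for nm,k,x0,rows in(("w3",c,320,(115,145)),("w4",w,320,(25,60))):
    g=cv2.imread(f"pics/{nm}.png",0)[rows[0]:rows[1],310:331].mean(1).astype(float)
    g=np.clip(g-g.min()-40,0,None);v=rows[0]+(g*np.arange(len(g))).sum()/g.sum();print(nm,v,ray(k,[[x0,v]],.104))
E
```

```text
handle now [[ 0.45139769 -0.06300195  0.104     ]]
w3 126.9932652617858 [[ 0.4507409  -0.06156801  0.104     ]]
w4 41.00018487136035 [[ 0.45113813 -0.06304581  0.104     ]]
```

```bash
python3 -c "
from plant import r
print(r.close_job())"
```

```text
the job is handed in; nothing more can be done
None
```

I pulled the tray out to its stop and lifted the guard to about 60°, where the gripper still holds it by the knob; the cap is in its nest, nothing round the tester looks disturbed, and I handed the job in at about 15 s.

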